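# Set the cast clamp in the dental lab

## Robot

A 6-joint arm with a two-finger parallel gripper is mounted at the origin on the work surface. World frame = base frame: x ahead of the robot, y to its left, z up, the work surface at z = 0. Lengths are in m, angles in rad, forces in N, time in s.
With the tool pointing down it reaches from about 0.375 to 0.925 m from the base axis. Payload 5.7 kg.
Tool frame: the origin (TCP) lies between the finger pads, 19 mm behind the fingertips; this is the grasp point; z points along the fingers, y is the line along which they close (so a half turn about z gives the same grasp; the last joint's range is limited). The gripper opens to 85 mm and grips with 20 to 120 N. Pads are 22 mm wide; open, the fingers measure 114 mm over their backs; the gripper's body (76 mm by 85 mm) begins 54 mm behind the grasp point. The pads swing forward as they close: fully open they stand 13 mm farther back than shut.
Start: joints at [1.034, 0.359, 1.51, -0, 1.272, -0.115], TCP at [0.246, 0.547, 0.25] pointing down, gripper open.
Joint ranges: [-2.97, 2.97], [-1.01, 2.36], [0.21, 2.38], [-0.96, 4.11], [0.2, 2.71], [-2.98, 2.98]. Speed limits (rad/s): [2.39, 2.39, 3.14, 3.14, 3.14, 3.14].

## Interface

Orientations are given as a unit quaternion [w, x, y, z].
In Python, from rig import r gives the robot as it stands. The module is installed in compiled form; this text tells all that it offers. Calls block until the motion is done:
- r.move_pose(position, orientation): joint-space move of the TCP to a pose.
- r.move_straight(position, feed=0.15, rot=None, force_limit=None): straight line of the TCP; rot=None keeps the orientation; feed is the mean speed in m/s. With force_limit (N) it stops when the force on the tool has changed by that much, and returns True; else False.
- r.move_j(angles): joint-space move.
- r.command_gripper(opening, squeeze=None): opening from 0.0 (shut) to 1.0 (fully open); squeeze is the grip in N (None keeps the last); returns when the fingers have stopped.
- r.sleep(seconds).
- r.inverse_kinematics(position, orientation): joint angles nearest the present ones, or None.
- r.state(): the state.
- r.grab_frame(name): name is "scene" or "top"; returns a dict with "pixels" (400x640x3 uint8, red, green, blue), "fx", "fy", "cx", "cy" (pixels), "k1" (the pictures are not rectified: a ray, as slopes to the right and down, at radius r is drawn at 1 + k1 r^2 times it, then the intrinsics apply), "R" (3x3) and "t" (3): a world point X has camera coordinates R X + t. Camera axes: x right, y down, z forward; pixel columns grow to the right and rows downward; lengths in m; the calibration is good to about 2 mm. A picture is of the moment at which its call begins. There is no depth.
A pose or a line that the arm cannot do raises r.MotionError and nothing moves.
- r.finish_job(): hands the job in; it is judged then, once.
The state is a dict: "clock": time; "qpos": joint angles; "dq": joint speeds; "effort": joint torques, N m; "position": TCP position; "ee_rot": TCP orientation; "force": force on the tool from outside, world axes, zero at the start; "moment": the same for the moment, N m; "gripper_width": opening from 0.0 (shut) to 1.0 (fully open); "finger_force": force on a finger pad.
Only numpy, scipy, OpenCV 4.12 (cv2) and the standard library are available. Lean on these libraries where they do the work, as an engineer would, in place of code of your own. Each camera call takes 0.05 s, during which the arm holds its last target. There are 200 camera calls.

## Task

Slide the plaster cast's carrier along its rail until it clicks into the detent under the clamp bridge, then screw the thumbscrew down (clockwise) until it is fully seated. Then back it off a quarter turn and finish holding it there, still gripped between the fingers, so that a colleague can set the lock ring; do not disturb the jar, cup and spatula lying around.

Things in the scene. Friction and masses are not known exactly. Their poses are not given: they have to be found in the camera images.
- fixture: Fixed fixture: grey base plate 160 (x) x 340 (y) x 10 mm; steel rail 40 mm wide along its y; at y = +80 mm an aluminium clamp bridge over the rail (beam 148 x 26 mm, underside 84, top 98 mm above the counter; posts 20 x 26 mm centred at x = +-64 mm) with a flat dark lock ring round the screw. Origin: centre of the plate's underside; z up; the carrier travels along its +y to go under the bridge.
- station (a point): Fixed point on the rail's middle line right under the thumbscrew, 37 mm above the counter (level with the carrier's top face). The carrier is in its detent when cast_middle coincides with it. Axes as fixture.
- carrier (a joint): Travel of the carrier along the fixture's +y, in m: starts between 0 and 0.07; 0.120 is the station detent; end stop 0.150, beyond it. Slides stiffly (1.5 N, about 0.6 kg) and stays where left; from 12 mm before the station a sprung ball must be pushed over a ridge (about 10 N in all), then drops in and centres it; a like force would push it out on the far side.
- cast_middle (a point): Middle of the white plaster cast (66 x 62 mm, 39 mm high with teeth) on the carrier's top face. The carrier is an aluminium plate 90 (x) x 160 (y) x 12 mm, reaching 115 mm behind (-y) and 45 mm ahead (+y) of this point, its top face 37 mm above the counter. Axes as fixture.
- push_tab (a point): Middle of the top edge of the carrier's upright push tab: aluminium, 44 mm wide (x), 10 mm thick (y), 42 mm high, top edge 79 mm above the counter, 105 mm behind (-y) the cast's middle. Push its -y face towards +y with closed fingers, or pinch it across its thickness. Axes as fixture.
- clamp_screw (a joint): Angle of the thumbscrew in rad: 0 is fully seated (hard stop), growing counter-clockwise seen from above (unscrewing). It starts between 1.0 and 2.6 and opens to 4. Turns stiffly (0.08 N m), stays where left and does not noticeably rise or sink. A quarter turn off the seat reads 1.57.
- thumbscrew: Steel thumbscrew's flat upright wing on the bridge: 42 mm long (its x), 10 mm thick (y), 32 mm high, 108 to 140 mm above the counter, on a hub 18 mm across. Origin on the screw's axis 102 mm above the counter; z up; turns with the screw. Seated, its x axis lies 45 degrees clockwise (from above) of the fixture's x axis; a quarter turn off, 45 degrees counter-clockwise.
- screw_grip (a point): Point on the screw's axis inside the wing, 128 mm above the counter: place the TCP here to grip the wing from above across its thickness. Axes as thumbscrew.
- stain_bottle: Bystander: small amber jar with black cap, 30 mm across, 55 mm high, beside the fixture. Origin: centre of its underside.
- mixing_cup: Bystander: white mixing cup, 68 mm across, 55 mm high, beside the fixture. Origin: centre of its underside.
- spatula: Bystander: spatula about 180 mm long lying flat on the counter on the robot's side of the fixture. Origin: underside, near its middle; it lies along its own x.

How it is judged:
By the outcome, as a careful person would: the job done as asked, in the order asked, and still so for the second after the job is handed in, while the arm keeps its last pose, push and grip.
It also fails if it takes over 69 s, if anything falls off the work surface, if the arm or the gripper's body presses on something with over 40 N, if the wrist force passes 120 N, or if a joint passes its speed limit or range.

## Working session

There is one attempt and no reset: what is moved stays moved. The work goes in short steps, each a Python script; the robot and the scene stay as the last script left them, time stands still between calls to the robot, and variables do not carry over. Pictures are saved under pics/ and viewed, at most 10 in all, crops included, and the job is handed in when it is done.

```bash
mkdir -p pics
python3 - <<'E'
from rig import r
import cv2
for n in("scene","top"):
    f=r.grab_frame(n); cv2.imwrite(f"pics/{n}0.png",f["pixels"][:,:,::-1])
    print(n,f["fx"],f["cx"],f["cy"],f["k1"],f["R"],f["t"])
s=r.state();print(s["clock"],s["ee_rot"],s["force"])
E
```

```text
scene 380.49924459024317 324.331233081027 203.96574785864854 -0.07700845277119886 [[ 0.84600976  0.53314112  0.00529521]
 [ 0.44829422 -0.70592488 -0.54836334]
 [-0.28861703  0.46629454 -0.83622342]] [-0.50730819 -0.23040946  0.90302815]
top 397.0088833929848 318.113442787137 199.3703409431138 -0.06769860772087577 [[ 0.0174281  -0.99938822  0.03032245]
 [-0.98753148 -0.02195101 -0.15588368]
 [ 0.15645392 -0.02722762 -0.98730989]] [-0.01794094  0.61305278  0.65097386]
0.1 [-2.78595168e-04  2.09333261e-01  9.77843976e-01 -8.16271543e-04] [ 0.70558191 -0.57612122 -0.20982234]
```

View pics/scene0.png

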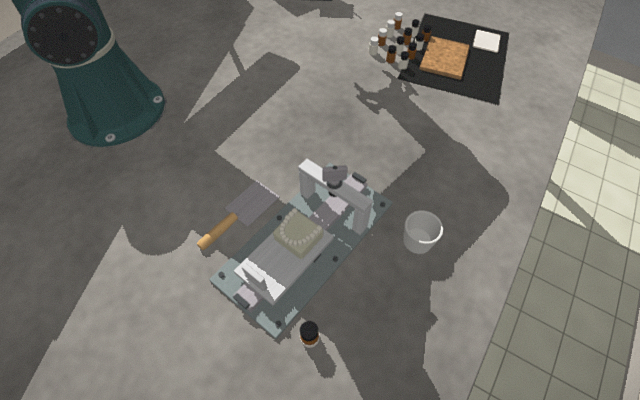

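View pics/top0.png

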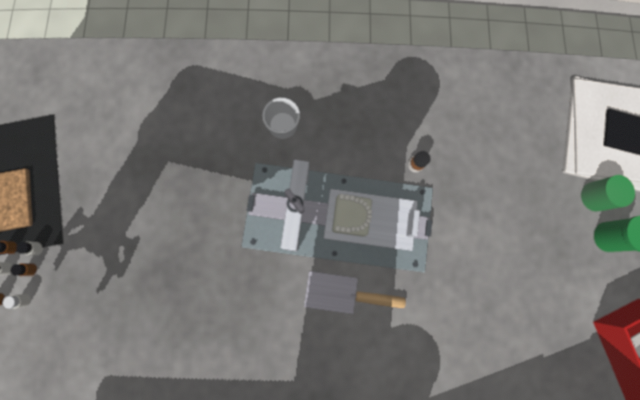

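The fixture sits around (340,215) in the top view, with the bridge at (295,205), the tab at (405,222) and the spatula below. In the scene view it runs from (250,300) to (350,190). I'll zoom in on both.

Run:
```python
import cv2
a=cv2.imread("pics/top0.png")[150:280,240:440];cv2.imwrite("pics/topc.png",cv2.resize(a,None,fx=4,fy=4,interpolation=cv2.INTER_CUBIC))
a=cv2.imread("pics/scene0.png")[150:345,200:400];cv2.imwrite("pics/scenec.png",cv2.resize(a,None,fx=3,fy=3,interpolation=cv2.INTER_CUBIC))
```

```text
(no output)
```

View pics/topc.png

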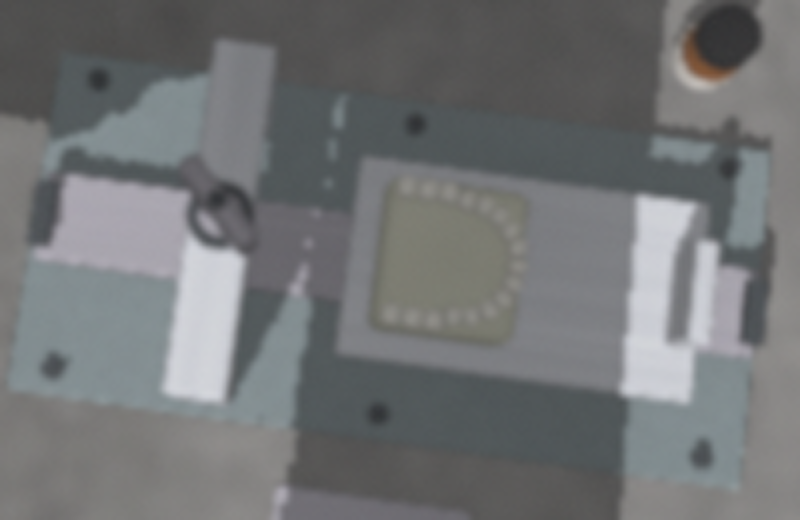

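View pics/scenec.png

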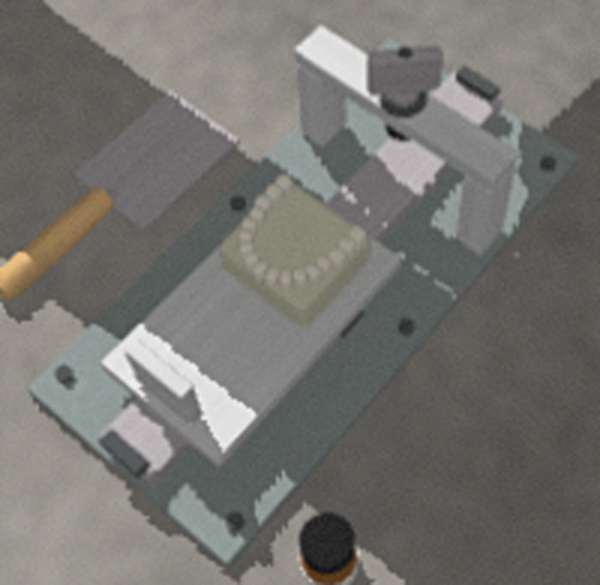

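The crops show the plate corners, carrier corners, bridge top corners and wing clearly. In the top view the carrier front edge runs from (362,158) to (338,352), and the wing runs from about (192,162) to (248,242).

```bash
cat > h.py <<'E'
import numpy as np, cv2
from rig import r
def ray(f,uv,z):
    K=np.array([[f["fx"],0,f["cx"]],[0,f["fy"],f["cy"]],[0,0,1.]])
    # model: drawn = slope*(1+k1 r^2)
    n=cv2.undistortPoints(np.array([[uv]],float),K,np.array([f["k1"],0,0,0,0]))[0,0]
    R=np.array(f["R"]);t=np.array(f["t"]);c=-R.T@t;d=R.T@np.array([*n,1])
    return c+d*(z-c[2])/d[2]
def proj(f,X):
    K=np.array([[f["fx"],0,f["cx"]],[0,f["fy"],f["cy"]],[0,0,1.]])
    return cv2.projectPoints(np.array([X],float),cv2.Rodrigues(np.array(f["R"]))[0],np.array(f["t"],float),K,np.array([f["k1"],0,0,0,0.]))[0][0,0]
def fit(P,Q): # local P -> world Q (2D)
    P=np.array(P);Q=np.array(Q);p=P-P.mean(0);q=Q-Q.mean(0)
    a=np.arctan2((p[:,0]*q[:,1]-p[:,1]*q[:,0]).sum(),(p*q).sum())
    M=np.array([[np.cos(a),-np.sin(a)],[np.sin(a),np.cos(a)]])
    o=Q.mean(0)-M@P.mean(0); return a,o,(P@M.T+o-Q)*1e3
E
python3 - <<'E'
from h import *
np.set_printoptions(precision=4,suppress=True)
F={"t":r.grab_frame("top"),"s":r.grab_frame("scene")}
def px(v,c): 
    k,x0,y0=((4,240,150) if v=="t" else (3,200,150)); return (x0+(c[0]+.5)/k-.5,y0+(c[1]+.5)/k-.5)
fx={"t":[((62,52),.01,(.08,.17)),((8,390),.01,(-.08,.17)),((772,138),.01,(.08,-.17)),((740,490),.01,(-.08,-.17)),
 ((217,38),.098,(.074,.093)),((277,45),.098,(.074,.067)),((162,393),.098,(-.074,.093)),((228,403),.098,(-.074,.067))],
"s":[((30,390),.01,(-.08,-.17)),((232,570),.01,(.08,-.17)),((577,157),.01,(.08,.17)),
((295,45),.098,(-.074,.067)),((322,25),.098,(-.074,.093)),((517,155),.098,(.074,.093)),((497,182),.098,(.074,.067))]}
P=[];Q=[]
for v in fx:
    p=[a[2] for a in fx[v]];q=[ray(F[v],px(v,a[0]),a[1])[:2] for a in fx[v]]
    a,o,e=fit(p,q);print(v,a,o,e.tolist());P+=p;Q+=q
a,o,e=fit(P,Q);print(a,o);M=np.array([[np.cos(a),-np.sin(a)],[np.sin(a),np.cos(a)]])
loc=lambda v,c,z:(M.T@(ray(F[v],px(v,c),z)[:2]-o))
for c in[(362,158),(338,352),(707,203),(690,402)]:print("carrier t",loc("t",c,.037))
for c in[(405,255),(220,462),(100,360)]:print("carrier s",loc("s",c,.037))
for c in [(717,240),(692,345)]:print("tab t",loc("t",c,.079))
for c in[(126,340),(188,392)]:print("tab s",loc("s",c,.079))
for v,cs in(("t",[(185,165),(203,152),(240,250),(256,235)]),("s",[(368,68),(372,50),(440,47),(442,65)])):
    print("wing",v,[loc(v,c,.14) for c in cs])
print("station",o+M@[0,.08])
E
```

```text
t -0.10955934284433656 [ 0.5889 -0.0463] [[0.30160727675554444, 1.0337992062558339], [-0.27933512981304087, 0.5826625948545383], [-3.642755668038733, -0.17102038687530352], [2.2235293137983225, -1.8215279509524174], [0.5033546607140504, 1.0963668846623587], [0.034973963426998544, 0.20450533337886856], [0.1191129417853487, -0.7947452281464734], [0.7395126413715092, -0.13004045317746918]]
s -0.11384227937468003 [ 0.5913 -0.0487] [[-1.6224861935395518, -1.4390356874845467], [-1.4724531206258273, -0.2293956596933766], [1.5921375690728379, 2.6138908809290458], [1.5143638134333948, -4.045297384718621], [-0.5480113694271704, 0.1081813415847177], [1.3232343320955797, 3.5056627743989823], [-0.7867850310089297, -0.5140062650162147]]
-0.11121693566183247 [ 0.59   -0.0474]
carrier t [0.0417 0.0248]
carrier t [-0.0461  0.0245]
carrier t [ 0.0422 -0.1329]
carrier t [-0.048  -0.1335]
carrier s [0.0456 0.0255]
carrier s [ 0.0457 -0.1359]
carrier s [-0.0468 -0.1351]
tab t [ 0.0189 -0.1276]
tab t [-0.0268 -0.1211]
tab s [-0.0246 -0.1259]
tab s [ 0.0209 -0.1264]
wing t [array([0.0103, 0.0954]), array([0.0162, 0.0893]), array([-0.0194,  0.0701]), array([-0.0129,  0.0649])]
wing s [array([-0.0088,  0.0581]), array([-0.0149,  0.0693]), array([0.013 , 0.0945]), array([0.0214, 0.0851])]
station [0.5989 0.0321]
```

```bash
cat >> h.py <<'E'
from scipy.spatial.transform import Rotation as Ro
A=-0.1112;O=np.array([.59,-.0474]);M=np.array([[np.cos(A),-np.sin(A)],[np.sin(A),np.cos(A)]])
def W(x,y,z): return [*(O+M@[x,y]),z]
def q(phi): # tool down, closing line at world angle phi
    c,s=np.cos(phi),np.sin(phi)
    return Ro.from_matrix(np.array([[-s,c,0],[c,s,0],[0,0,-1]])).as_quat(scalar_first=True)
def st():
    s=r.state();l=M.T@(np.array(s["position"][:2])-O)
    return s,l,M.T@np.array(s["force"][:2])
E
python3 - <<'E'
from h import *
np.set_printoptions(precision=4,suppress=True)
for d in(-45,0,45): 
  for k in(0,180):
    j=r.inverse_kinematics(W(0,.08,.128),q(A+np.radians(d+90+k)));print("wing",d,k,j)
c=[(p,r.inverse_kinematics(W(0,-.172,.2),q(A+p))) for p in(0,np.pi)]
c=min((x for x in c if x[1] is not None),key=lambda x:abs(x[1][5]));print(c)
r.command_gripper(0.0,40)
r.move_pose(W(0,-.172,.2),q(A+c[0]))
r.move_straight(W(0,-.172,.070),feed=.12)
s,l,f=st();print(s["clock"],l,s["position"],f,s["force"])
h=r.move_straight(W(0,-.125,.070),feed=.02,force_limit=1.2)
s,l,f=st();print(h,s["clock"],l,f,s["force"])
E
```

```text
wing -45 0 [-0.0616  0.4884  1.6385 -0.      1.0147 -0.7358]
wing -45 180 [-0.0616  0.4884  1.6385 -0.      1.0147  2.4058]
wing 0 0 [-0.0616  0.4884  1.6385 -0.      1.0147 -1.5212]
wing 0 180 [-0.0616  0.4884  1.6385 -0.      1.0147  1.6204]
wing 45 0 [-0.0616  0.4884  1.6385 -0.      1.0147 -2.3066]
wing 45 180 [-0.0616  0.4884  1.6385 -0.      1.0147  0.835 ]
(0, array([-0.4782,  0.4216,  1.5433, -0.    ,  1.1767, -0.367 ]))
5.125 [ 0.0006 -0.1722] [ 0.5715 -0.2186  0.0707] [ 0.04   -0.8083] [-0.0499 -0.8078 -0.1082]
True 6.625 [-0.0004 -0.1397] [ 0.9239 -0.5813] [ 0.8537 -0.6803  0.3227]
```

Run:
```python
from h import *
np.set_printoptions(precision=4,suppress=True)
r.move_straight(W(0,-.062,.070),feed=.04)
s,l,f=st();print(s["clock"],l,f)
y=-.062
while y<-.042:
    y+=.0015; r.move_straight(W(0,y,.070),feed=.01)
    s,l,f=st();print(round(s["clock"],2),l[1].round(4),f)
    if f[1]<-25: break
f=r.grab_frame("top");cv2.imwrite("pics/top1.png",cv2.resize(f["pixels"][150:280,240:440,::-1],None,fx=4,fy=4,interpolation=cv2.INTER_CUBIC))
```

```text
8.725 [ 0.0003 -0.062 ] [0.156  0.1085]
9.03 -0.0605 [-0.0509 -0.5494]
9.32 -0.0589 [ 0.5013 -1.6961]
9.62 -0.0573 [ 0.7373 -0.8123]
9.93 -0.0559 [-0.9106 -0.4554]
10.22 -0.0543 [0.9002 0.2866]
10.53 -0.0529 [ 1.1895 -0.1401]
10.82 -0.0514 [-0.4523 -0.7719]
11.12 -0.0508 [-0.6012 -5.1555]
11.43 -0.0505 [-1.7534 -9.4731]
11.72 -0.0502 [ -1.5863 -15.5154]
12.03 -0.0491 [ -1.1912 -16.1954]
12.32 -0.0444 [-0.5839 -3.4171]
12.62 -0.0418 [-0.666  -1.1368]
12.93 -0.0406 [0.4819 0.0946]
```

View pics/top1.png

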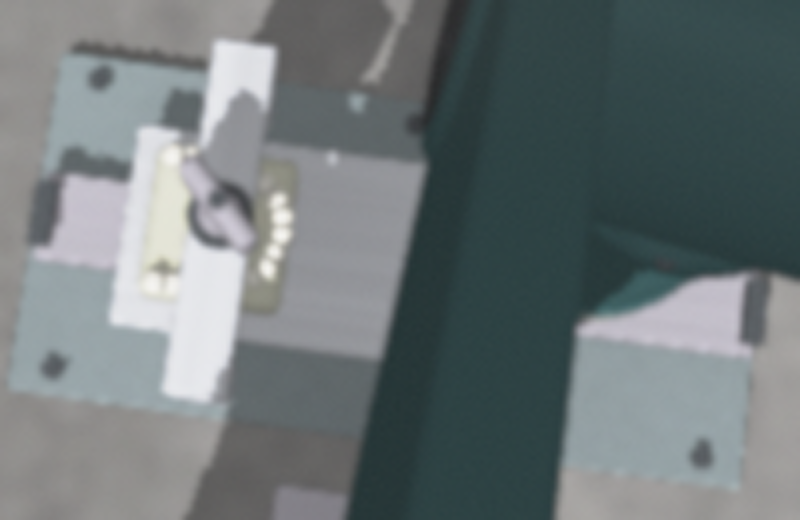

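The carrier front edge now runs from (140,127) to (112,325), beyond the bridge. The force trace shows the ridge at 16 N, then the drop into the detent. I'll back the tool off and verify.

Run:
```python
from h import *
np.set_printoptions(precision=4,suppress=True)
r.move_straight(W(0,-.060,.070),feed=.1)
r.move_straight(W(0,-.060,.20),feed=.15)
phi=A+np.radians(41+90)+np.pi
r.move_pose(W(0,.08,.22),q(phi))
r.command_gripper(1.0)
T=r.grab_frame("top");S=r.grab_frame("scene")
for n,f,(x0,y0,k) in(("top2",T,(240,150,4)),("scene2",S,(200,150,3))):
    im=f["pixels"][y0:y0+(130 if k==4 else 195),x0:x0+200,::-1];cv2.imwrite(f"pics/{n}.png",cv2.resize(im,None,fx=k,fy=k,interpolation=cv2.INTER_CUBIC))
for c in[(140,127),(112,325)]:
    print(M.T@(ray(T,(240+(c[0]+.5)/4-.5,150+(c[1]+.5)/4-.5),.037)[:2]-O))
s=r.state();print(s["clock"],s["qpos"],s["position"])
```

```text
[0.0424 0.1256]
[-0.0473  0.1249]
16.2333 [-0.0615  0.3861  1.5471 -0.      1.2084  0.9048] [0.5989 0.0321 0.22  ]
```

View pics/scene2.png

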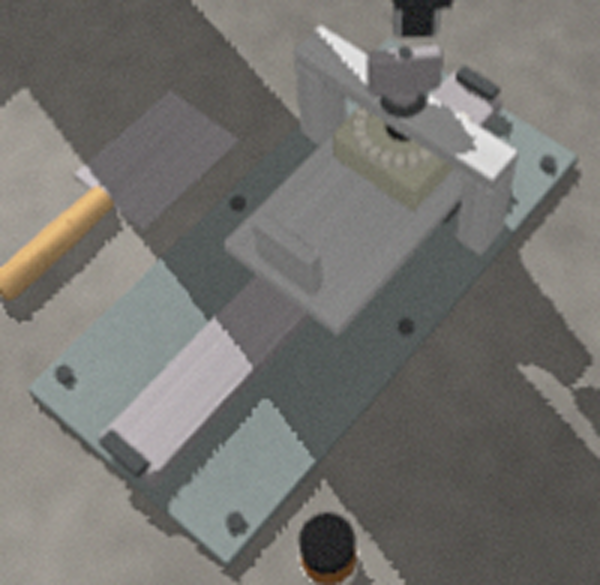

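Carrier front is at 0.125 m, so it is in the detent. The scene view confirms the cast is under the bridge, with the wing at (405,65) and free. Next I descend and grip.

Run:
```python
from h import *
np.set_printoptions(precision=3,suppress=True)
s=r.state();print(s["force"],s["moment"])
print(r.move_straight(W(0,.08,.128),feed=.08,force_limit=8))
r.command_gripper(0.0,50)
s=r.state();print(s["clock"],s["position"],s["gripper_width"],s["finger_force"],s["force"],s["moment"],s["qpos"])
```

```text
[ 0.286  0.346 -0.447] [-0.003  0.013  0.04 ]
False
18.2083 [0.598 0.033 0.128] 0.10286946565672876 50.1625782251358 [-2.394  5.558  3.771] [ 0.762  0.284 -0.058] [-0.061  0.488  1.639  0.002  1.016  0.905]
```

Run:
```python
from h import *
np.set_printoptions(precision=3,suppress=True)
phi=A+np.radians(41+90)+np.pi
p=np.array(W(0,.08,.128))
for i in range(3):
    s=r.state();d=np.array([np.cos(phi),np.sin(phi)]);e=np.array(s["position"][:2])-p[:2]
    p[:2]+=d*(d@e)*1.0; r.move_straight(p.tolist(),feed=.01)
s=r.state();print(s["clock"],p,M.T@(p[:2]-O),s["position"],s["force"],s["moment"])
j=np.array(r.inverse_kinematics(p.tolist(),q(phi)));print(j)
while j[5]<2.25:
    j[5]+=.2;r.move_j(j.tolist());s=r.state()
    print(round(s["clock"],2),j[5].round(3),s["qpos"][5].round(3),s["force"],s["moment"],s["effort"][5].round(3))
    if abs(s["moment"][2])>.8:break
```

```text
18.9833 [0.598 0.033 0.128] [-0.001  0.081] [0.598 0.033 0.128] [0.181 3.259 4.498] [ 0.448  0.105 -0.088]
[-0.06   0.488  1.64  -0.     1.014  0.907]
19.29 1.107 1.103 [-1.714  3.83   5.788] [ 0.482  0.057 -0.108] 0.266
19.6 1.307 1.302 [-0.547  2.706  5.161] [ 0.44   0.058 -0.087] 0.16
19.91 1.507 1.502 [0.282 3.543 5.207] [ 0.431  0.09  -0.057] 0.16
20.22 1.707 1.702 [-0.174  1.72   4.879] [ 0.435  0.139 -0.088] 0.16
20.52 1.907 1.902 [-0.119  2.068  5.457] [ 0.396  0.057 -0.087] 0.16
20.83 2.107 2.102 [-0.299  1.715  4.027] [ 0.374  0.073 -0.075] 0.16
21.14 2.307 2.302 [-0.731  2.395  5.636] [ 0.411  0.147 -0.07 ] 0.16
```

Run:
```python
from h import *
np.set_printoptions(precision=3,suppress=True)
j=np.array(r.state()["qpos"]);p0=[-0.06,.488,1.64,0,1.014]
phi=A+np.radians(131)+np.pi
s=r.state();b=np.array(s["moment"][2]);
j=np.array(r.inverse_kinematics([*s["position"][:2],.128],s["ee_rot"]));j[5]=2.307
while j[5]<2.72:
    j[5]+=.025;r.move_j(j.tolist());r.sleep(.1);s=r.state()
    print(round(s["clock"],2),j[5].round(3),s["qpos"][5].round(3),s["force"],s["moment"],s["effort"][5].round(3),round(s["gripper_width"],4))
    if abs(s["moment"][2])>.7:break
```

```text
21.49 2.332 2.327 [-0.73   3.054  5.367] [ 0.508  0.219 -0.063] -0.078 0.1062
21.84 2.357 2.352 [-0.62   1.832  5.774] [ 0.535  0.178 -0.085] -0.078 0.1064
22.19 2.382 2.377 [-1.066  4.173  5.523] [ 0.495  0.174 -0.111] -0.078 0.1072
22.54 2.407 2.402 [-0.664  3.087  4.962] [ 0.541  0.19  -0.039] -0.078 0.11
22.89 2.432 2.427 [-0.79   2.73   6.143] [0.476 0.183 0.169] 0.19 0.105
23.24 2.457 2.451 [-1.346  3.405  6.35 ] [0.525 0.172 0.849] 0.82 0.1105
```

Run:
```python
from h import *
np.set_printoptions(precision=3,suppress=True)
s=r.state();j=np.array(r.inverse_kinematics([*s["position"][:2],.128],s["ee_rot"]))
for t in(2.3,2.0,1.7,1.4,1.1,.846):
    j[5]=t;r.move_j(j.tolist());s=r.state();print(round(s["clock"],2),s["qpos"][5].round(3),s["force"],s["moment"],round(s["gripper_width"],4))
r.sleep(.3);s=r.state();print(s["position"],s["finger_force"])
f=r.grab_frame("scene");cv2.imwrite("pics/scene3.png",cv2.resize(f["pixels"][150:345,200:400,::-1],None,fx=3,fy=3,interpolation=cv2.INTER_CUBIC))
```

```text
23.52 2.294 [-0.218  3.059  6.335] [0.525 0.136 0.069] 0.1085
23.91 1.995 [-1.291  2.859  5.443] [0.525 0.129 0.078] 0.1078
24.3 1.695 [-1.314  2.744  6.493] [0.565 0.114 0.087] 0.1094
24.69 1.395 [-0.679  3.581  5.444] [0.595 0.144 0.09 ] 0.1071
25.08 1.095 [-1.057  4.288  5.271] [0.674 0.088 0.107] 0.1073
25.43 0.84 [-1.316  4.096  5.269] [0.661 0.1   0.061] 0.1098
[0.598 0.033 0.128] 50.57811498641968
```

View pics/scene3.png

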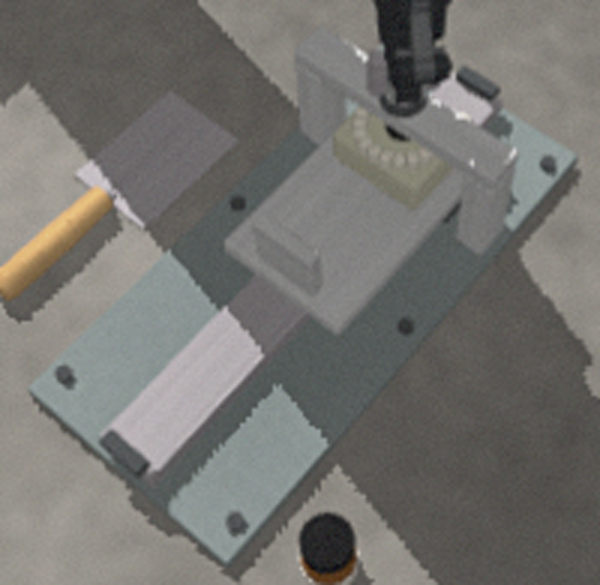

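The wing is gripped and 1.57 rad off the seat. The carrier is in its detent with the cast under the bridge, and the jar and spatula look unmoved. Handing in.

```bash
python3 -c "
from rig import r
print(r.finish_job())"
```

```text
the job is handed in; nothing more can be done
None
```

I handed the job in at about 26 s: the carrier is in its detent, and the screw was turned to its hard stop, then backed off about a quarter turn (1.57 rad by arm joint angle, not by camera) and is still gripped; the jar and spatula look unmoved, but I did not check the cup at the end.

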